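# Put the butter portion away through the tin's self-closing flap

## Robot

A 6-joint arm with a two-finger parallel gripper is mounted at the origin on the work surface. World frame = base frame: x ahead of the robot, y to its left, z up, the work surface at z = 0. Lengths are in m, angles in degrees, forces in N, time in s.
With the tool pointing down it reaches from about 0.4 to 0.825 m from the base axis. Payload 7 kg.
Tool frame: the origin (TCP) lies on the centre line of the jaws, within the pads' length; the fingertips stand 25 mm ahead of it and the grasp point (between the pads) lies 6 mm ahead of it; x points along the fingers, z is the direction in which the jaws open and shut, and the axes are right-handed (so a half turn about x gives the same grasp; the last joint's range is limited). The gripper opens to 88 mm and grips with 3 to 60 N. Pads are 19 mm wide; open, the fingers measure 130 mm over their backs; the gripper's body (78 mm by 193 mm) begins 47 mm behind the grasp point.
Start: joints at [-59.238, 20.546, 0.682, 0, -70.136, -16.507], TCP at [0.166, -0.654, 0.224] pointing down, gripper open.
Joint ranges: [-176.03, 176.03], [-82.01, 121.73], [-58.28, 71.71], [-173.87, 95.51], [-174.79, -0.11], [-173.66, 173.66]. Speed limits (degrees/s): [136.94, 136.94, 172.46, 180, 180, 180].

## Interface

Orientations are given as [roll, pitch, yaw] about the fixed x, y, z axes, in that order (R = Rz(yaw) Ry(pitch) Rx(roll)).
In Python, from plant import ctrl gives the robot as it stands. The module is installed in compiled form; this text tells all that it offers.
- The arm moves only by the tool send_rows, never from a script. Its argument "deltas" is a list of rows, each an object of numbers: "dx", "dy", "dz": the shift along the tool's x, y, z in mm; "ax", "ay", "az": the turn, a rotation vector about the tool's x, y, z in units of 5 degrees (1.0 is 5 degrees); "fingers": the opening, from 0 (shut) to 1 (fully open). A call has 1 to 12 rows; each row shifts and turns the commanded pose from where the row before left it, along the tool's axes as they then stand; what a row does not reach is not made up. A row lasts 1/8 s, in which the tool goes at most 62.5 mm and 10.7 degrees, less where a joint would pass 70% of its speed; a pose out of reach is approached as far as the arm can. A call with a gripper value outside its range is refused whole. The fingers move at their own pace and stop on an object; the grip force is fixed at half the most. Time passes only in rows, so rows that do not move let the fingers close. It gives the time, the measured TCP pose, the force and the opening at its end, in the units of the state.
- ctrl.get_obs(): the state, without advancing time (a new reading comes with each control period).
- ctrl.snapshot(name): name is "scene" or "top" or "wrist"; returns a dict with "image" (400x640x3 uint8, blue, green, red), "fx", "fy", "cx", "cy" (pixels), "R" (3x3) and "t" (3): a world point X has camera coordinates R X + t; the wrist camera has in their place "hand_eye" (4x4, takes a point from camera to tool coordinates, whose origin is the TCP and whose axes are the tool frame's). Camera axes: x right, y down, z forward; pixel columns grow to the right and rows downward; lengths in m; the calibration is good to about 2 mm. A picture is of the moment at which its call begins: read the wrist's pose just before it. There is no depth.
- ctrl.close_job(): hands the job in, once; it reports no verdict.
The state is a dict: "clock": time; "joint_pos": joint angles; "qvel": joint speeds; "tau": joint torques, N m; "tool_pos": TCP position; "orientation": TCP orientation; "force": force on the tool from outside, world axes, zero at the start; "moment": the same for the moment, N m; "opening": finger opening in m.
Only numpy, scipy, OpenCV 4.12 (cv2) and the standard library are available. Lean on these libraries where they do the work, as an engineer would, in place of code of your own. Each camera call takes 0.05 s, during which the arm holds its last target.

## Task

Put the wrapped butter portion lying on the lid of the enamel tin away inside it: while the portion still lies on the solid part of the lid, press the spring-loaded flap fully open with one finger on its sloping wing, and keeping it pressed, push the portion over the edge of the opening with the other finger so that it drops in. Then let the flap close by itself. Do not pick the portion up, and leave the two jars and the mug where they stand.

Things in the scene. Friction and masses are not known exactly. Their poses are not given: they have to be found in the camera images.
- tin: White enamel tin, fixed; 210 mm long (x), 184 wide (y -118 to +66), flat lid top at z = 135. Origin on the counter, 105 mm from either end; its x axis is the way to push the portion. Lid solid from x = -105 to +18 mm; opening x = 18 to 94, y = -78 to 51, shut by the flap. Lid 4 mm thick, tin hollow inside.
- flap (a joint): Steel flap filling the opening, rad: 0 shut (level), 0.87 fully open (stop). Hinge along the tin's x at y = 51, z = 138 mm; the flap reaches 126 mm from it towards -y and swings down into the tin; a spring shuts it. It is opened by pressing down its wing (see wing_edge): some 3 N at first, 8 N when open, 20 to 25 mm from the hinge.
- wing_edge (a point): Middle of the free edge of the wing, a steel plate fixed to the flap, 44 mm wide, x = -100 to 85 mm, over solid lid and opening alike. Shut, it rises from the hinge towards -y at 0.87 rad: y = 51 to 23, edge 34 mm above hinge. Fully open it lies level over y = 7 to 51, top 5 mm above the lid. A finger can slide along it in x, keeping the flap open.
- rim (a point): Point on the lid's top at the near edge of the opening, where the portion is to drop: tin x = 18, y = -34, z = 135 mm.
- portion: Wrapped butter portion, a paper-covered block 40 mm (its x) by 36 mm (its y) by 22 mm high, about 30 g; origin at the centre of its underside. Lies loose on the solid part of the lid, on the -y side of the wing, roughly aligned with the tin.
- jam: Jam jar with red cap, diameter 66, height 85 mm, loose on the counter beside the tin; origin at the centre of its underside. Leave it.
- honey: Honey jar with brass-coloured cap, diameter 56, height 95 mm, loose on the counter; origin at the centre of its underside. Leave it.
- mug: Blue mug, diameter 76, height 85 mm, loose on the counter; origin at the centre of its underside. Leave it.
Mind the look-alikes: they are no part of the job. Of the things that look like the portion, the middle-sized one is meant.

How it is judged (in metres and radians):
On the way, in this order (a step that is already met when the one before it is completed fails the run):
1. a finger presses the flap open (over 0.6 rad) while the portion still lies on the solid lid (value of joint flap above 0.6 rad and contact force between the fingers and flap above 0.5 N and x of portion in the frame of rim below -0.02 m and z of portion in the frame of rim above -0.005 m), for 0.1 s.
2. with the flap still pressed open by one finger, the other pushes the portion up to the edge of the opening (value of joint flap above 0.5 rad and contact force between the fingers and flap above 0.5 N and contact force between the fingers and portion above 0.01 N and x of portion in the frame of rim above -0.014 m and z of portion in the frame of rim above -0.02 m).
At the end, for the whole second after the job is handed in: The portion lies still inside the tin (its underside centre below 80 mm and within the tin's walls), and the flap is shut (under 0.08 rad) (value of joint flap below 0.08 rad and height (world z) of portion between 0 and 0.08 m and x of portion in the frame of tin between -0.105 and 0.105 m and y of portion in the frame of tin between -0.118 and 0.066 m and linear speed of portion below 0.03 m/s); the robot touches nothing.
It fails at once if the portion is lifted more than 20 mm off the lid (z of portion in the frame of rim above 0.02 m).
It fails at once if a jar or the mug is moved by more than 20 mm (distance of any of jam, honey, mug from where it was at the start of the episode above 0.02 m).
It also fails if it takes over 38 s, if anything falls off the work surface, if the arm or the gripper's body presses on something with over 40 N, if the wrist force passes 120 N, or if a joint passes its speed limit or range.

## Working session

There is one attempt and no reset: what is moved stays moved. The work goes in short steps, Python scripts to look and compute and a tool call to move; the robot and the scene stay as the last step left them, time stands still between calls to the robot, and variables do not carry over. Pictures are saved under pics/ and viewed, and the job is handed in when it is done.

Besides the shell and the picture viewer there is one more tool, called after "Call:" by a JSON object that holds its "name" and its "arguments". send_rows: Moves the arm, as the interface text tells. Its arguments: {"type":"object","properties":{"deltas":{"type":"array","items":{"type":"object","properties":{"dx":{"type":"number"},"dy":{"type":"number"},"dz":{"type":"number"},"ax":{"type":"number"},"ay":{"type":"number"},"az":{"type":"number"},"fingers":{"type":"number"}}}}},"required":["deltas"]}

```bash
mkdir -p pics; python3 - <<'E'
from plant import ctrl
import cv2,numpy as np,pickle
print(ctrl.get_obs())
for n in ["scene","top","wrist"]:
    s=ctrl.snapshot(n); cv2.imwrite(f"pics/{n}0.png",s["image"]); pickle.dump(s,open(f"{n}0.pkl","wb"))
    print(n,{k:np.round(v,3).tolist() for k,v in s.items() if k!="image"})
E
```

```text
{'clock': 0.0, 'joint_pos': array([-5.92380394e+01,  2.05917681e+01,  6.31658233e-01, -2.04263372e-02,
       -7.01345302e+01, -1.65051000e+01]), 'qvel': array([ 0.01993995, -0.00193313,  0.0118338 , -0.01467323,  0.01801257,
       -0.04383568]), 'tau': array([ 4.75655488e-04, -5.82716489e+01,  2.93056941e+01,  6.99678987e+00,
        7.00867851e-03, -1.89024017e-04]), 'tool_pos': array([ 0.16605853, -0.65373299,  0.22310189]), 'orientation': array([  5.03743396,  89.90343105, 109.28733754]), 'force': array([-0.10358111,  0.02130635, -0.41259514]), 'moment': array([ 0.03815392, -0.0349664 , -0.01686352]), 'opening': 0.08773097671971762}
scene {'fx': 426.006, 'fy': 426.006, 'cx': 316.127, 'cy': 196.206, 'R': [[0.937, 0.348, 0.01], [0.26, -0.68, -0.685], [-0.232, 0.645, -0.728]], 't': [-0.518, -0.032, 1.098]}
top {'fx': 396.575, 'fy': 396.575, 'cx': 319.089, 'cy': 197.009, 'R': [[0.009, -1.0, -0.0], [-0.978, -0.008, -0.207], [0.207, 0.002, -0.978]], 't': [0.039, 0.571, 0.777]}
wrist {'fx': 311.925, 'fy': 311.925, 'cx': 313.832, 'cy': 206.51, 'hand_eye': [[-0.0, -0.306, 0.952, -0.161], [0.001, -0.952, -0.306, 0.083], [1.0, 0.001, 0.0, -0.0], [0.0, 0.0, 0.0, 1.0]]}
```

View pics/scene0.png

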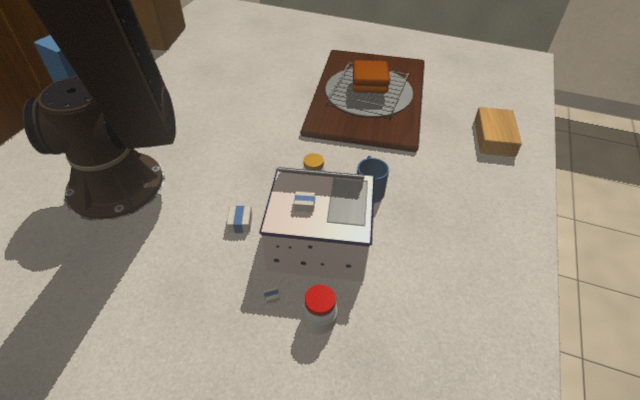

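View pics/top0.png

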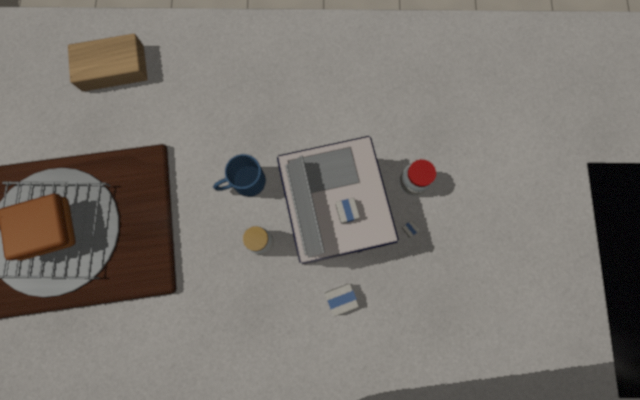

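View pics/wrist0.png

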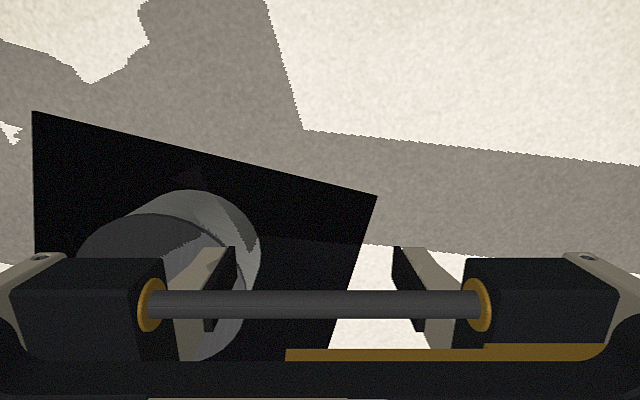

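```bash
cat > h.py <<'E'
import numpy as np,cv2,pickle
def load(n): return pickle.load(open(n,"rb"))
def ray(s,uv):
    d=np.array([(uv[0]-s["cx"])/s["fx"],(uv[1]-s["cy"])/s["fy"],1.]); R=np.array(s["R"]);t=np.array(s["t"])
    return -R.T@t, R.T@d
def plane(s,uv,z):
    c,d=ray(s,uv); return c+d*(z-c[2])/d[2]
def tri(s1,u1,s2,u2):
    c1,d1=ray(s1,u1);c2,d2=ray(s2,u2)
    k=np.linalg.lstsq(np.c_[d1,-d2],c2-c1,rcond=None)[0]
    a,b=c1+k[0]*d1,c2+k[1]*d2
    return (a+b)/2,np.linalg.norm(a-b)
def proj(s,X):
    p=np.array(s["R"])@X+np.array(s["t"]); return s["fx"]*p[0]/p[2]+s["cx"],s["fy"]*p[1]/p[2]+s["cy"]
E
python3 - <<'E'
from h import *
t=load("top0.pkl")["image"][125:275,265:410]; s=load("scene0.pkl")["image"][160:250,255:385]
cv2.imwrite("pics/topc.png",cv2.resize(t,None,fx=4,fy=4,interpolation=cv2.INTER_CUBIC))
cv2.imwrite("pics/scenec.png",cv2.resize(s,None,fx=6,fy=6,interpolation=cv2.INTER_CUBIC))
E
```

```text
(no output)
```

View pics/topc.png

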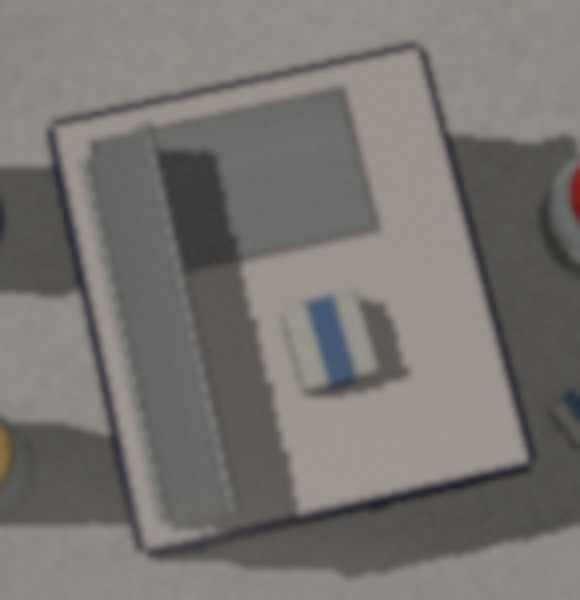

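View pics/scenec.png

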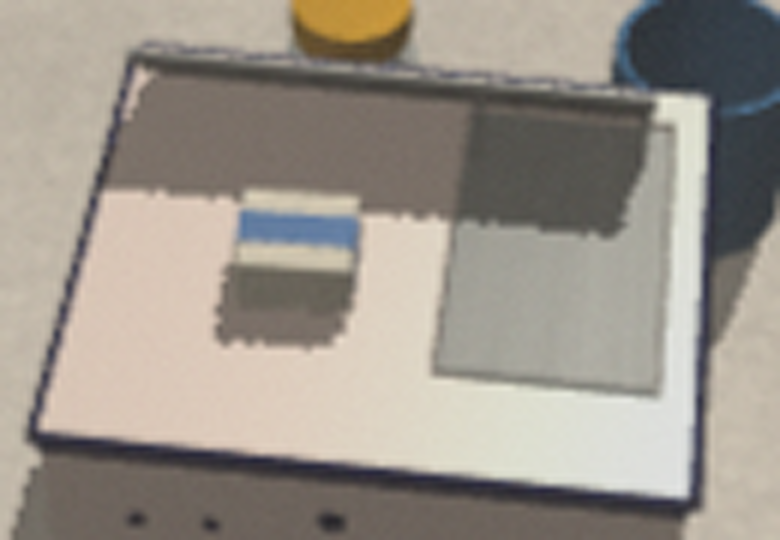

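```bash
python3 - <<'E'
from h import *
T=load("top0.pkl");S=load("scene0.pkl")
ft=lambda c:((c[0]+.5)/4-.5+265,(c[1]+.5)/4-.5+125)
fs=lambda c:((c[0]+.5)/6-.5+255,(c[1]+.5)/6-.5+160)
P={"pp":((52,122),(712,95)),"pm":((422,45),(697,505)),"mm":((530,465),(33,438)),"mp":((143,552),(133,50)),
"rimcorner":((379,230),(435,372)),"flapfar":((345,90),(660,395))}
W={}
for k,(a,b) in P.items():
    X,e=tri(T,ft(a),S,fs(b)); A=plane(T,ft(a),.135);B=plane(S,fs(b),.135)
    print(k,X.round(4),"gap",round(e,4),"top",A.round(4)[:2],"scene",B.round(4)[:2]); W[k]=(A+B)/2
W={k:v for k,v in W.items()}
L={"pp":(105,66),"pm":(105,-118),"mm":(-105,-118),"mp":(-105,66),"rimcorner":(18,-78),"flapfar":(94,-78)}
q=np.array([L[k] for k in W])/1000; w=np.array([W[k][:2] for k in W])
qc,wc=q.mean(0),w.mean(0); H=(q-qc).T@(w-wc); th=np.arctan2(H[0,1]-H[1,0],H[0,0]+H[1,1])
R=np.array([[np.cos(th),-np.sin(th)],[np.sin(th),np.cos(th)]]); o=wc-R@qc
print("yaw",np.degrees(th),"origin",o,"res mm",((w-(q@R.T+o))*1000).round(1).tolist())
pickle.dump((th,o),open("tin.pkl","wb"))
c={}
for n,s,roi in(("top",T,(325,195,370,230)),("scene",S,(285,185,325,215))):
    x0,y0,x1,y1=roi; im=s["image"][y0:y1,x0:x1].astype(int)
    m=((im[...,0]-im[...,2])>35).astype(np.uint8); v,u=np.nonzero(m)
    r=cv2.minAreaRect(np.c_[u,v].astype(np.float32)); c[n]=(u.mean()+x0,v.mean()+y0); print(n,c[n],m.sum(),r)
    bx=cv2.boxPoints(r)+[x0,y0]; print([((plane(s,p,.157)[:2]-o)@R*1000).round(1).tolist() for p in bx])
X,e=tri(T,c["top"],S,c["scene"]);print("stripe",X,e,(X[:2]-o)@R*1000)
for n,s in(("top",T),("scene",S)): print(n,(plane(s,c[n],.157)[:2]-o)@R*1000)
# side corners of portion, top crop
for a in [(283,310),(358,292),(378,372),(300,392)]: print(((plane(T,ft(a),.157)[:2]-o)@R*1000).round(1))
for a in [(245,190),(360,195),(353,272),(235,265)]: print(((plane(S,fs(a),.157)[:2]-o)@R*1000).round(1))
E
```

```text
pp [0.6375 0.1261 0.1358] gap 0.0003 top [0.6376 0.1261] scene [0.6375 0.1271]
pm [ 0.6806 -0.0553  0.1341] gap 0.0027 top [ 0.679  -0.0558] scene [ 0.6818 -0.0551]
mm [ 0.4727 -0.1029  0.1314] gap 0.0014 top [ 0.4718 -0.1025] scene [ 0.4749 -0.105 ]
mp [0.4294 0.0775 0.1315] gap 0.0018 top [0.4301 0.0778] scene [0.4304 0.0736]
rimcorner [ 0.5855 -0.033   0.1342] gap 0.0019 top [ 0.5845 -0.0333] scene [ 0.5865 -0.033 ]
flapfar [ 0.6571 -0.0168  0.1344] gap 0.0035 top [ 0.6553 -0.0175] scene [ 0.6586 -0.0161]
yaw 13.49920224883787 origin [0.54905662 0.03663906] res mm [[1.8, 1.3], [1.7, -1.8], [-1.2, -1.2], [-1.3, -0.6], [0.7, 1.8], [-1.7, 0.5]]
top (np.float64(347.4732142857143), np.float64(209.98214285714286)) 112 ((22.462265014648438, 14.867924690246582), (20.329362869262695, 5.357061386108398), 74.05460357666016)
[[-14.2, -32.8], [-13.6, -42.8], [-51.5, -44.0], [-52.1, -34.1]]
scene (np.float64(304.1829268292683), np.float64(197.5609756097561)) 82 ((19.029184341430664, 12.533075332641602), (18.214460372924805, 4.179345607757568), 3.5763344764709473)
[[-48.7, -44.7], [-49.9, -33.3], [-13.1, -31.7], [-12.2, -43.1]]
stripe [ 0.52696168 -0.00789208  0.15636923] 0.0024642877759320286 [-31.87951198 -38.14322425]
top [-33.17717008 -38.39495201]
scene [-30.63564559 -38.25287256]
[-13.8 -20.1]
[-13.3 -56. ]
[-51.8 -55.8]
[-52.8 -18.7]
[-50.8 -23.1]
[-11.8 -20.4]
[ -9.8 -55.6]
[-48.8 -57.5]
```

```bash
cat >> h.py <<'E'
from scipy.spatial.transform import Rotation as Ro
def goal(txy,z,flip):
    th,o=load("tin.pkl"); c,s=np.cos(th),np.sin(th)
    p=np.array([o[0]+c*txy[0]-s*txy[1],o[1]+s*txy[0]+c*txy[1],z])
    zt=np.array([-s,c,0])*flip; xt=np.array([0,0,-1.]); return p,np.c_[xt,np.cross(zt,xt),zt]
def state():
    from plant import ctrl
    ob=ctrl.get_obs(); p=np.array(ob["tool_pos"]);R=Ro.from_euler("xyz",ob["orientation"],degrees=True).as_matrix()
    th,o=load("tin.pkl"); c,s=np.cos(th),np.sin(th); d=p[:2]-o
    print("t",round(ob["clock"],2),"tcp",p.round(4),"tin xy mm",(np.array([c*d[0]+s*d[1],-s*d[0]+c*d[1]])*1000).round(1),"F",np.round(ob["force"],1),"open",round(ob["opening"],4))
    return ob,p,R
def delta(txy,z,flip):
    ob,p,R=state(); g,G=goal(txy,z,flip)
    print("goal",g.round(4),"shift tool mm",(R.T@(g-p)*1000).round(1),"rotvec/5deg",(Ro.from_matrix(R.T@G).as_rotvec(degrees=True)/5).round(2),"joints",np.round(ob["joint_pos"],1))
E
python3 -c "
from h import *
for f in(1,-1): delta((-.072,0),.235,f)
ob,p,R=state();print(R.round(3))"
```

```text
t 0.15 tcp [ 0.1661 -0.6539  0.2233] tin xy mm [-533.6 -582. ] F [ 0.  -0.6 -0.5] open 0.0876
goal [0.479  0.0198 0.235 ] shift tool mm [ -11.  -469.2  575.9] rotvec/5deg [ 0.15  0.01 -0.  ] joints [-59.2  20.6   0.6  -0.  -70.1 -16.5]
t 0.15 tcp [ 0.1661 -0.6539  0.2233] tin xy mm [-533.6 -582. ] F [ 0.  -0.6 -0.5] open 0.0876
goal [0.479  0.0198 0.235 ] shift tool mm [ -11.  -469.2  575.9] rotvec/5deg [-3.585e+01  0.000e+00  2.000e-02] joints [-59.2  20.6   0.6  -0.  -70.1 -16.5]
t 0.15 tcp [ 0.1661 -0.6539  0.2233] tin xy mm [-533.6 -582. ] F [ 0.  -0.6 -0.5] open 0.0876
[[-0.    -0.969 -0.246]
 [ 0.001 -0.246  0.969]
 [-1.     0.     0.001]]
```

Call:
{"name": "send_rows", "arguments": {"deltas": [{"dx": -12,"dy": -30,"dz": 36,"ax": 0.15,"fingers": 0.63},{"dy": -30,"dz": 36,"fingers": 0.63},{"dy": -30,"dz": 36,"fingers": 0.63},{"dy": -30,"dz": 36,"fingers": 0.63},{"dy": -30,"dz": 36,"fingers": 0.63},{"dy": -30,"dz": 36,"fingers": 0.63},{"dy": -30,"dz": 36,"fingers": 0.63},{"dy": -30,"dz": 36,"fingers": 0.63}]}}

```text
validation failed for argument at $.de...
```

Call:
{"name": "send_rows", "arguments": {"deltas": [{"dy": -30,"dz": 36,"fingers": 0.63},{"dy": -30,"dz": 36,"fingers": 0.63},{"dy": -30,"dz": 36,"fingers": 0.63},{"dy": -30,"dz": 36,"fingers": 0.63},{"dy": -30,"dz": 36,"fingers": 0.63},{"dy": -30,"dz": 36,"fingers": 0.63},{"dy": -30,"dz": 36,"fingers": 0.63},{"dy": -19,"dz": 36,"fingers": 0.63},{"fingers": 0.63},{"fingers": 0.63}]}}

```text
validation failed for argument at $.de...
```

```bash
python3 - <<'E'
from h import *
delta((-.072,0),.235,1)
from plant import ctrl
for n in("wrist","scene"):
    s=ctrl.snapshot(n); cv2.imwrite(f"pics/{n}1.png",s["image"]); pickle.dump(s,open(f"{n}1.pkl","wb"))
E
```

```text
t 0.15 tcp [ 0.1661 -0.6539  0.2233] tin xy mm [-533.6 -582. ] F [ 0.  -0.6 -0.5] open 0.0876
goal [0.479  0.0198 0.235 ] shift tool mm [ -11.  -469.2  575.9] rotvec/5deg [ 0.15  0.01 -0.  ] joints [-59.2  20.6   0.6  -0.  -70.1 -16.5]
```

View pics/wrist1.png

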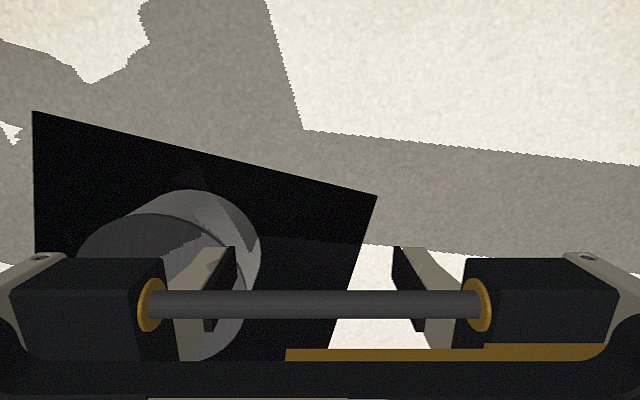

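View pics/scene1.png

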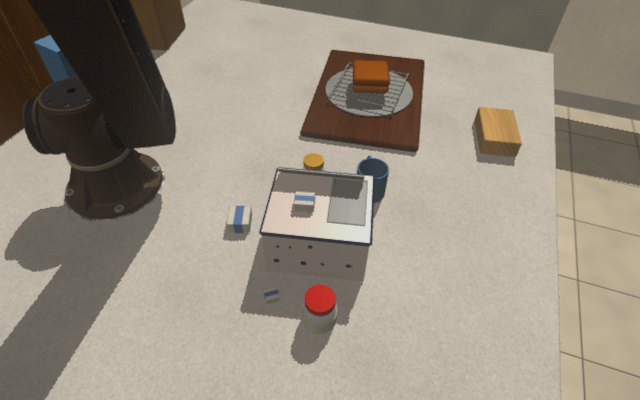

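The call was refused and nothing moved. I'll fill in every field, starting with a single row.

Call:
{"name": "send_rows", "arguments": {"deltas": [{"dx": -12,"dy": -30,"dz": 36,"ax": 0.15,"ay": 0,"az": 0,"fingers": 0.63}]}}

```text
clock: 0.38
tool_pos: [0.1854, -0.6122, 0.2337]
orientation: [21.1, 89.8, 124.5]
force: [2.0, 0.3, 0.5]
opening: 0.0823
```

Call:
{"name": "send_rows", "arguments": {"deltas": [{"dx": 0,"dy": -30,"dz": 36,"ax": 0,"ay": 0,"az": 0,"fingers": 0.63},{"dx": 0,"dy": -30,"dz": 36,"ax": 0,"ay": 0,"az": 0,"fingers": 0.63},{"dx": 0,"dy": -30,"dz": 36,"ax": 0,"ay": 0,"az": 0,"fingers": 0.63},{"dx": 0,"dy": -30,"dz": 36,"ax": 0,"ay": 0,"az": 0,"fingers": 0.63},{"dx": 0,"dy": -30,"dz": 36,"ax": 0,"ay": 0,"az": 0,"fingers": 0.63},{"dx": 0,"dy": -30,"dz": 36,"ax": 0,"ay": 0,"az": 0,"fingers": 0.63},{"dx": 0,"dy": -30,"dz": 36,"ax": 0,"ay": 0,"az": 0,"fingers": 0.63}]}}

```text
clock: 1.25
tool_pos: [0.3322, -0.3165, 0.2363]
orientation: [-120.3, 90.0, -16.8]
force: [1.0, -0.8, 0.6]
opening: 0.0555
```

```bash
python3 -c "
from h import *
delta((-.072,0),.235,1)"
```

```text
t 1.25 tcp [ 0.3322 -0.3165  0.2363] tin xy mm [-293.3 -292.7] F [ 1.  -0.8  0.6] open 0.0555
goal [0.479  0.0198 0.235 ] shift tool mm [   1.3 -221.3  292.7] rotvec/5deg [-0.   -0.    0.01] joints [-18.9  -0.9 -24.2  -0.  -66.6 -57.6]
```

Call:
{"name": "send_rows", "arguments": {"deltas": [{"dx": 0,"dy": -30,"dz": 40,"ax": 0,"ay": 0,"az": 0,"fingers": 0.63},{"dx": 0,"dy": -30,"dz": 40,"ax": 0,"ay": 0,"az": 0,"fingers": 0.63},{"dx": 0,"dy": -30,"dz": 40,"ax": 0,"ay": 0,"az": 0,"fingers": 0.63},{"dx": 0,"dy": -30,"dz": 40,"ax": 0,"ay": 0,"az": 0,"fingers": 0.63},{"dx": 0,"dy": -30,"dz": 40,"ax": 0,"ay": 0,"az": 0,"fingers": 0.63},{"dx": 0,"dy": -30,"dz": 40,"ax": 0,"ay": 0,"az": 0,"fingers": 0.63},{"dx": 0,"dy": -30,"dz": 40,"ax": 0,"ay": 0,"az": 0,"fingers": 0.63},{"dx": 0,"dy": 0,"dz": 0,"ax": 0,"ay": 0,"az": 0,"fingers": 0.63},{"dx": 0,"dy": 0,"dz": 0,"ax": 0,"ay": 0,"az": 0,"fingers": 0.63}]}}

```text
clock: 2.38
tool_pos: [0.4702, 0.0035, 0.2359]
orientation: [90.7, 90.0, -165.8]
force: [0.1, -0.7, 0.1]
opening: 0.0552
```

```bash
python3 - <<'E'
from h import *
delta((-.072,0),.235,1)
from plant import ctrl
for n in("wrist","scene"):
    s=ctrl.snapshot(n); cv2.imwrite(f"pics/{n}2.png",s["image"]); pickle.dump(s,open(f"{n}2.pkl","wb"))
s=load("scene2.pkl")["image"]; cv2.imwrite("pics/scene2c.png",cv2.resize(s[100:270,210:410],None,fx=3.5,fy=3.5))
E
```

```text
t 2.38 tcp [0.4702 0.0035 0.2359] tin xy mm [-84.4 -13.8] F [ 0.1 -0.7  0.1] open 0.0552
goal [0.479  0.0198 0.235 ] shift tool mm [  0.9 -12.4  13.8] rotvec/5deg [ 0.01 -0.   -0.01] joints [  24.5    0.4  -23.    -0.   -66.7 -100.9]
```

View pics/wrist2.png

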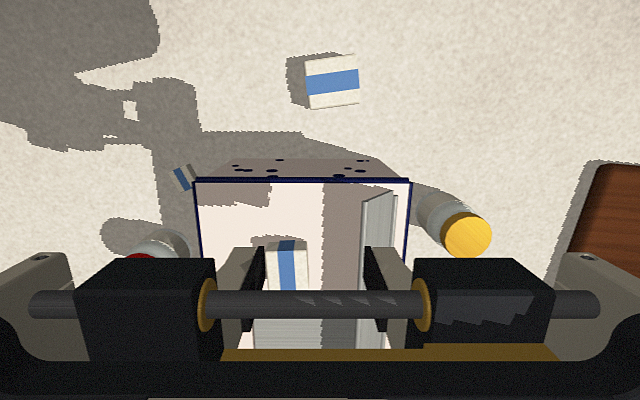

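View pics/scene2c.png

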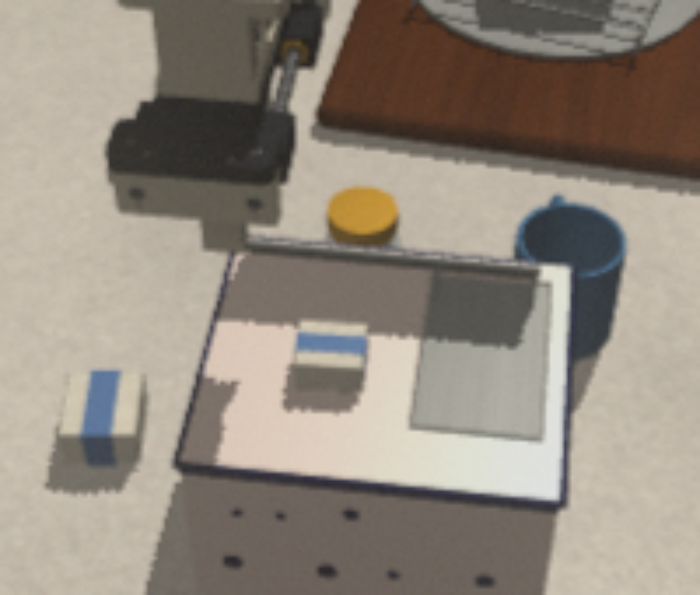

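Call:
{"name": "send_rows", "arguments": {"deltas": [{"dx": 0,"dy": -12,"dz": 14,"ax": 0,"ay": 0,"az": 0,"fingers": 0.63},{"dx": 18,"dy": 0,"dz": 0,"ax": 0,"ay": 0,"az": 0,"fingers": 0.63},{"dx": 18,"dy": 0,"dz": 0,"ax": 0,"ay": 0,"az": 0,"fingers": 0.63},{"dx": 0,"dy": 0,"dz": 0,"ax": 0,"ay": 0,"az": 0,"fingers": 0.63},{"dx": 0,"dy": 0,"dz": 0,"ax": 0,"ay": 0,"az": 0,"fingers": 0.63}]}}

```text
clock: 3.1
tool_pos: [0.4795, 0.0199, 0.2008]
orientation: [-102.4, 90.0, 1.1]
force: [0.5, 0.2, 0.6]
opening: 0.0553
```

```bash
python3 - <<'E'
from h import *
delta((-.072,0),.165,1)
from plant import ctrl
for n in("wrist","scene"):
    s=ctrl.snapshot(n); cv2.imwrite(f"pics/{n}3.png",s["image"]); pickle.dump(s,open(f"{n}3.pkl","wb"))
s=load("scene3.pkl")["image"]; cv2.imwrite("pics/scene3c.png",cv2.resize(s[100:270,210:410],None,fx=3.5,fy=3.5))
E
```

```text
t 3.1 tcp [0.4795 0.0199 0.2008] tin xy mm [-71.6  -0.1] F [0.5 0.2 0.6] open 0.0553
goal [0.479  0.0198 0.165 ] shift tool mm [35.8  0.5  0.1] rotvec/5deg [-0.   -0.    0.01] joints [  25.9    2.9  -25.2    0.   -61.9 -102.5]
```

View pics/wrist3.png

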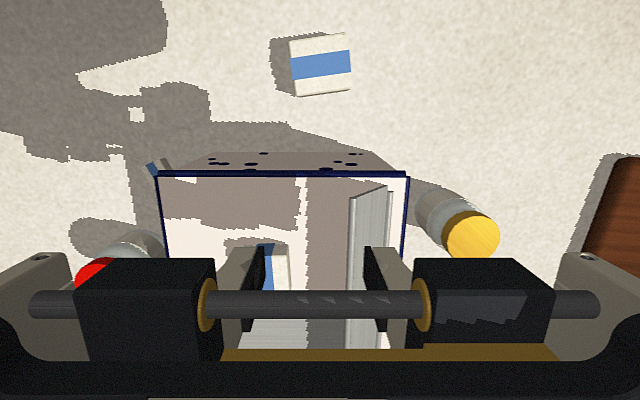

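View pics/scene3c.png

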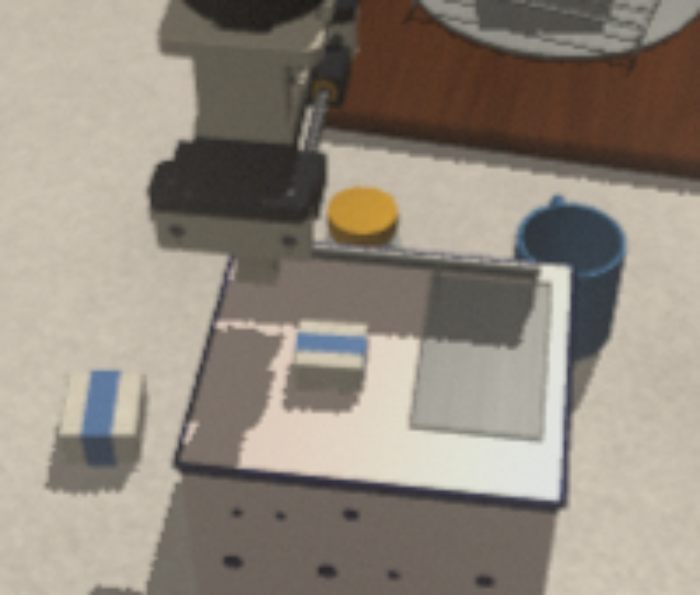

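The near finger tip, at about (258,278) in the scene crop, stands clear behind the portion, whose left edge is at 295. The right finger is over the wing. Next I'll press down.

Call:
{"name": "send_rows", "arguments": {"deltas": [{"dx": 7,"dy": 0,"dz": 0,"ax": 0,"ay": 0,"az": 0,"fingers": 0.63},{"dx": 7,"dy": 0,"dz": 0,"ax": 0,"ay": 0,"az": 0,"fingers": 0.63},{"dx": 7,"dy": 0,"dz": 0,"ax": 0,"ay": 0,"az": 0,"fingers": 0.63},{"dx": 6,"dy": 0,"dz": 0,"ax": 0,"ay": 0,"az": 0,"fingers": 0.63},{"dx": 0,"dy": 0,"dz": 0,"ax": 0,"ay": 0,"az": 0,"fingers": 0.63}]}}

```text
clock: 3.82
tool_pos: [0.4786, 0.0197, 0.1724]
orientation: [99.1, 89.9, -157.4]
force: [-0.2, -0.3, 1.1]
opening: 0.0553
```

```bash
python3 - <<'E'
from h import *
delta((-.072,0),.165,1)
from plant import ctrl
for n in("wrist","scene"):
    s=ctrl.snapshot(n); cv2.imwrite(f"pics/{n}4.png",s["image"]); pickle.dump(s,open(f"{n}4.pkl","wb"))
s=load("scene4.pkl")["image"]; cv2.imwrite("pics/scene4c.png",cv2.resize(s[100:270,210:410],None,fx=3.5,fy=3.5))
E
```

```text
t 3.83 tcp [0.4786 0.0197 0.1724] tin xy mm [-72.5  -0. ] F [-0.2 -0.3  1.1] open 0.0553
goal [0.479  0.0198 0.165 ] shift tool mm [ 7.4 -0.5  0. ] rotvec/5deg [ 0.   -0.   -0.01] joints [  26.     4.4  -27.6   -0.   -58.1 -102.5]
```

View pics/scene4c.png

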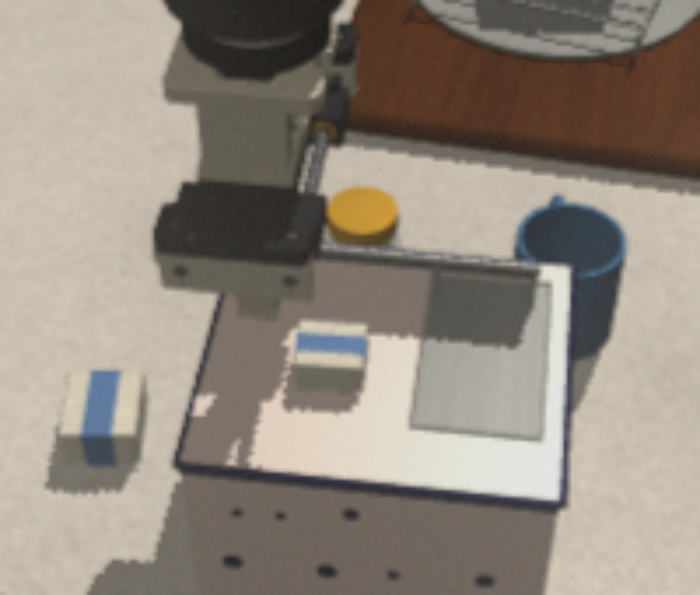

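View pics/wrist4.png

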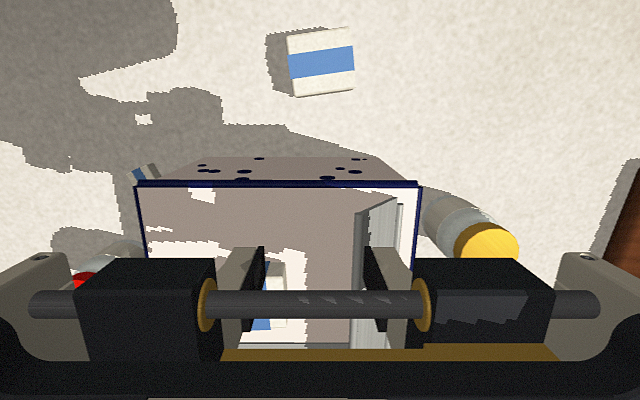

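```bash
python3 - <<'E'
from h import *
S=load("scene4.pkl"); im=S["image"].copy(); W=load("wrist4.pkl"); w=W["image"].copy()
he=np.array(W["hand_eye"]); inv=np.linalg.inv(he)
k=6; x0,y0=240,150
big=cv2.resize(im[150:250,240:360],None,fx=k,fy=k,interpolation=cv2.INTER_CUBIC)
P,G=goal((-.0725,0),.1724,1)
th,o=load("tin.pkl"); 
def tinpt(x,y,z):
    g,_=goal((x/1000,y/1000),z/1000,1); return g
pts={"tipin1":(-82,-27.7,147),"tipin2":(-63,-27.7,147),"b1":(-82,-48.7,147),"b2":(-63,-48.7,147),
 "wA":(-100,23,172),"wB":(85,23,172),"hA":(-100,51,138),"hB":(85,51,138)}
for n,p in pts.items():
    X=tinpt(*p); u,v=proj(S,X); cv2.circle(big,(int((u-x0+.5)*k),int((v-y0+.5)*k)),3,(0,0,255),-1)
    c=inv@np.r_[G.T@(X-P),1]; a,b=W["fx"]*c[0]/c[2]+W["cx"],W["fy"]*c[1]/c[2]+W["cy"]
    print(n,round(u),round(v),"wrist",round(a),round(b)); 
    if abs(a)<2000 and abs(b)<2000: cv2.circle(w,(int(a),int(b)),3,(0,0,255),-1)
cv2.imwrite("pics/s4d.png",big);cv2.imwrite("pics/w4d.png",w)
E
```

```text
tipin1 280 195 wrist 271 227
tipin2 289 196 wrist 272 254
b1 278 202 wrist 238 227
b2 288 203 wrist 240 254
wA 275 168 wrist 356 213
wB 364 176 wrist 345 454
hA 279 171 wrist 392 196
hB 363 179 wrist 375 410
```

View pics/s4d.png

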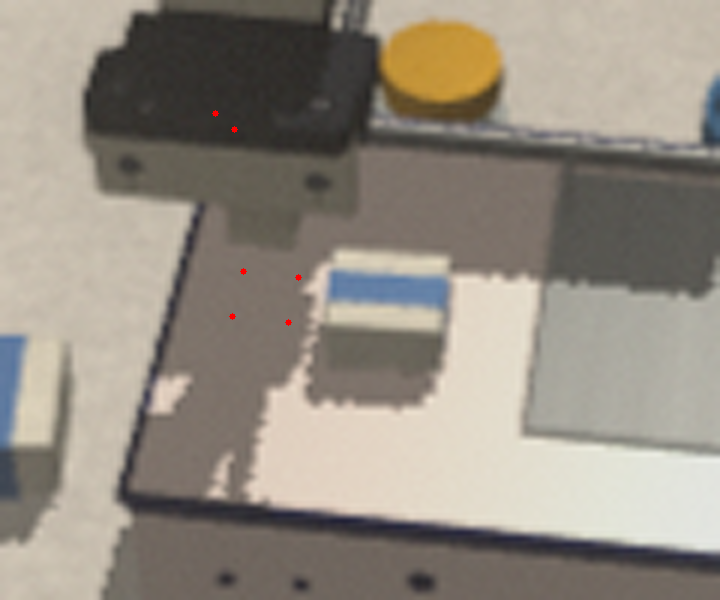

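View pics/w4d.png

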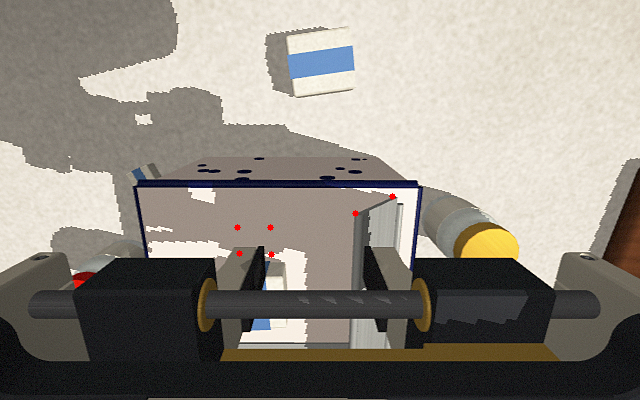

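```bash
python3 - <<'E'
from h import *
W=load("wrist4.pkl"); w=W["image"]
cv2.imwrite("pics/w4c.png",cv2.resize(w[225:365,190:440],None,fx=3.2,fy=3.2,interpolation=cv2.INTER_CUBIC))
he=np.array(W["hand_eye"]); inv=np.linalg.inv(he)
for x in(-5,5,10,15,20,25):
  for y in(9.5,-9.5):
    for z in(-27.7,-48.7,27.7,48.7):
      c=inv@np.array([x/1e3,y/1e3,z/1e3,1]); print(x,y,z,round(W["fx"]*c[0]/c[2]+W["cx"]),round(W["fy"]*c[1]/c[2]+W["cy"]),end=" | ")
  print()
S=load("scene4.pkl")
for x in (0,5,10,15,25):
  for z in(-27.7,-48.7):
    P,G=goal((-.0725,0),.1724,1)
    for y in(9.5,-9.5):
      u,v=proj(S,P+G@np.array([x,y,z])/1e3); print(x,z,y,round((u-240)*6),round((v-150)*6),end=" | ")
  print()
E
```

```text
-5 9.5 -27.7 263 248 | -5 9.5 -48.7 225 248 | -5 9.5 27.7 364 248 | -5 9.5 48.7 403 248 | -5 -9.5 -27.7 265 278 | -5 -9.5 -48.7 228 278 | -5 -9.5 27.7 363 278 | -5 -9.5 48.7 400 278 | 
5 9.5 -27.7 266 240 | 5 9.5 -48.7 230 240 | 5 9.5 27.7 362 240 | 5 9.5 48.7 398 240 | 5 -9.5 -27.7 267 269 | 5 -9.5 -48.7 232 269 | 5 -9.5 27.7 360 270 | 5 -9.5 48.7 395 270 | 
10 9.5 -27.7 267 237 | 10 9.5 -48.7 232 237 | 10 9.5 27.7 360 237 | 10 9.5 48.7 396 237 | 10 -9.5 -27.7 268 265 | 10 -9.5 -48.7 234 265 | 10 -9.5 27.7 359 265 | 10 -9.5 48.7 393 265 | 
15 9.5 -27.7 268 233 | 15 9.5 -48.7 234 233 | 15 9.5 27.7 359 234 | 15 9.5 48.7 394 234 | 15 -9.5 -27.7 270 261 | 15 -9.5 -48.7 236 261 | 15 -9.5 27.7 358 262 | 15 -9.5 48.7 391 262 | 
20 9.5 -27.7 269 230 | 20 9.5 -48.7 236 230 | 20 9.5 27.7 358 230 | 20 9.5 48.7 392 230 | 20 -9.5 -27.7 271 258 | 20 -9.5 -48.7 238 258 | 20 -9.5 27.7 357 258 | 20 -9.5 48.7 389 258 | 
25 9.5 -27.7 270 227 | 25 9.5 -48.7 238 227 | 25 9.5 27.7 357 227 | 25 9.5 48.7 390 228 | 25 -9.5 -27.7 272 254 | 25 -9.5 -48.7 240 254 | 25 -9.5 27.7 356 254 | 25 -9.5 48.7 388 254 | 
0 -27.7 9.5 237 217 | 0 -27.7 -9.5 293 222 | 0 -48.7 9.5 226 262 | 0 -48.7 -9.5 283 267 | 
5 -27.7 9.5 238 227 | 5 -27.7 -9.5 294 232 | 5 -48.7 9.5 226 272 | 5 -48.7 -9.5 283 278 | 
10 -27.7 9.5 239 238 | 10 -27.7 -9.5 294 243 | 10 -48.7 9.5 227 283 | 10 -48.7 -9.5 284 288 | 
15 -27.7 9.5 239 248 | 15 -27.7 -9.5 295 253 | 15 -48.7 9.5 228 293 | 15 -48.7 -9.5 284 298 | 
25 -27.7 9.5 241 268 | 25 -27.7 -9.5 296 273 | 25 -48.7 9.5 230 313 | 25 -48.7 -9.5 286 318 |
```

View pics/w4c.png

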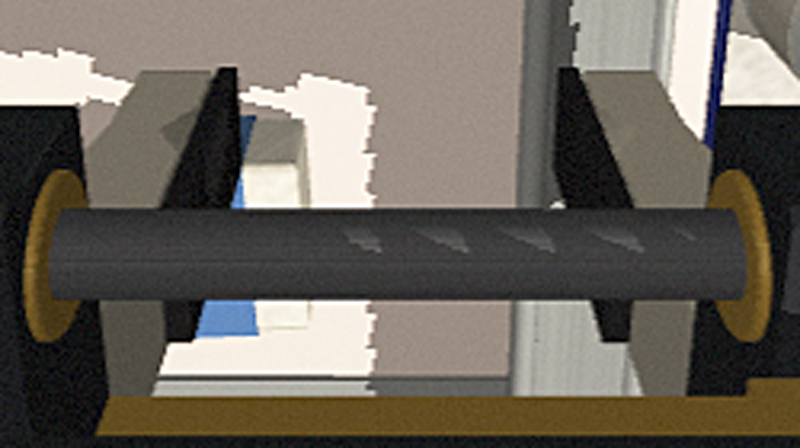

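Both views put the fingertips about 30 mm higher than the text's offset implies, at z of about 0.177. That is just above the wing edge at 0.172, which explains the lack of force. From here I go by contact force and pictures.

Call:
{"name": "send_rows", "arguments": {"deltas": [{"dx": 5,"dy": 0,"dz": 0,"ax": 0,"ay": 0,"az": 0,"fingers": 0.63},{"dx": 5,"dy": 0,"dz": 0,"ax": 0,"ay": 0,"az": 0,"fingers": 0.63},{"dx": 5,"dy": 0,"dz": 0,"ax": 0,"ay": 0,"az": 0,"fingers": 0.63},{"dx": 0,"dy": 0,"dz": 0,"ax": 0,"ay": 0,"az": 0,"fingers": 0.63}]}}

```text
clock: 4.42
tool_pos: [0.4791, 0.0201, 0.1579]
orientation: [-58.1, 90.0, 45.4]
force: [0.6, 3.0, 1.7]
opening: 0.0553
```

```bash
cat > look.py <<'E'
from h import *
import sys
k=sys.argv[1]; delta((-.072,0),.135,1)
from plant import ctrl
ims=[]
for n in("wrist","scene"):
    s=ctrl.snapshot(n); pickle.dump(s,open(f"{n}{k}.pkl","wb")); ims.append(s["image"])
a=cv2.resize(ims[0][130:370,110:510],(600,360)); b=cv2.resize(ims[1][150:250,240:390],(600,400))[:240*400//240]
cv2.imwrite(f"pics/w{k}.png",a); cv2.imwrite(f"pics/s{k}.png",b)
E
python3 look.py 5
```

```text
t 4.42 tcp [0.4791 0.0201 0.1579] tin xy mm [-71.9   0.2] F [0.6 3.  1.7] open 0.0553
goal [0.479  0.0198 0.135 ] shift tool mm [22.9  0.1 -0.2] rotvec/5deg [0. 0. 0.] joints [  26.     5.3  -28.8   -0.   -56.  -102.5]
```

View pics/w5.png

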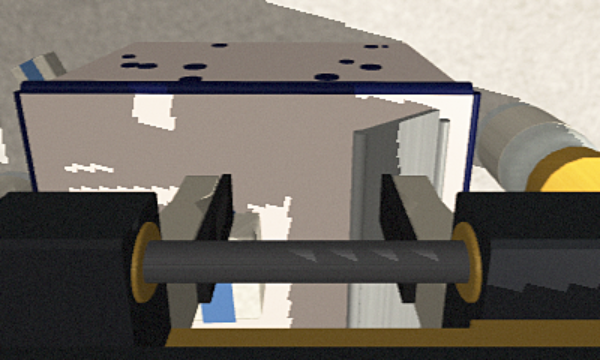

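View pics/s5.png

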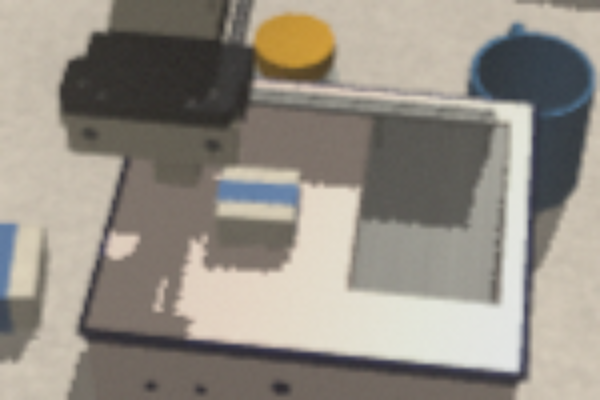

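Call:
{"name": "send_rows", "arguments": {"deltas": [{"dx": 5,"dy": 0,"dz": 0,"ax": 0,"ay": 0,"az": 0,"fingers": 0.63},{"dx": 5,"dy": 0,"dz": 0,"ax": 0,"ay": 0,"az": 0,"fingers": 0.63},{"dx": 0,"dy": 0,"dz": 0,"ax": 0,"ay": 0,"az": 0,"fingers": 0.63}]}}

```text
clock: 4.9
tool_pos: [0.4792, 0.0197, 0.148]
orientation: [-146.9, 90.0, -43.4]
force: [0.6, 0.9, 4.1]
opening: 0.0552
```

Call:
{"name": "send_rows", "arguments": {"deltas": [{"dx": 5,"dy": 0,"dz": 0,"ax": 0,"ay": 0,"az": 0,"fingers": 0.63},{"dx": 0,"dy": 0,"dz": 0,"ax": 0,"ay": 0,"az": 0,"fingers": 0.63}]}}

```text
clock: 5.15
tool_pos: [0.4792, 0.0196, 0.1432]
orientation: [-153.0, 90.0, -49.5]
force: [1.1, -1.0, 6.1]
opening: 0.0551
```

```bash
python3 look.py 6
```

```text
t 5.15 tcp [0.4792 0.0196 0.1432] tin xy mm [-71.9  -0.3] F [ 1.1 -1.   6.1] open 0.0551
goal [0.479  0.0198 0.135 ] shift tool mm [8.2 0.1 0.3] rotvec/5deg [ 0.   -0.01  0.  ] joints [  25.9    6.2  -29.9    0.   -53.9 -102.5]
```

View pics/w6.png

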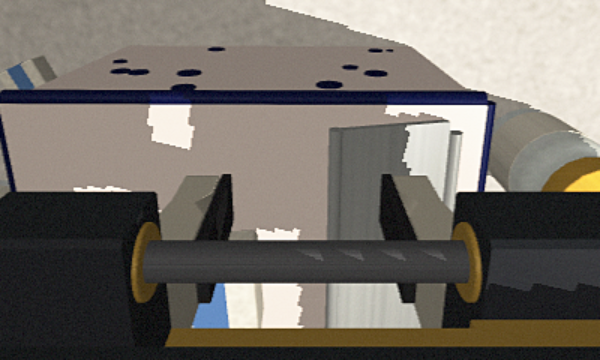

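View pics/s6.png

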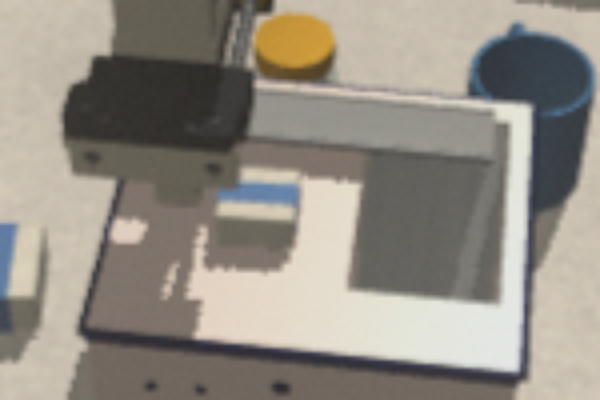

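Call:
{"name": "send_rows", "arguments": {"deltas": [{"dx": 4,"dy": 0,"dz": 0,"ax": 0,"ay": 0,"az": 0,"fingers": 0.63},{"dx": 0,"dy": 0,"dz": 0,"ax": 0,"ay": 0,"az": 0,"fingers": 0.63}]}}

```text
clock: 5.5
tool_pos: [0.4793, 0.0194, 0.1394]
orientation: [-159.8, 89.9, -56.3]
force: [0.9, -3.2, 5.7]
opening: 0.0552
```

Call:
{"name": "send_rows", "arguments": {"deltas": [{"dx": 2,"dy": 0,"dz": 0,"ax": 0,"ay": 0,"az": 0,"fingers": 0.63},{"dx": 0,"dy": 0,"dz": 0,"ax": 0,"ay": 0,"az": 0,"fingers": 0.63}]}}

```text
clock: 5.75
tool_pos: [0.4793, 0.0192, 0.1375]
orientation: [-165.7, 89.9, -62.2]
force: [1.4, -4.9, 7.5]
opening: 0.055
```

```bash
python3 look.py 7
```

```text
t 5.75 tcp [0.4793 0.0192 0.1375] tin xy mm [-71.9  -0.7] F [ 1.4 -4.9  7.5] open 0.055
goal [0.479  0.0198 0.135 ] shift tool mm [2.5 0.1 0.7] rotvec/5deg [ 0.   -0.01  0.  ] joints [ 2.590e+01  6.600e+00 -3.040e+01  1.000e-01 -5.310e+01 -1.025e+02]
```

View pics/w7.png

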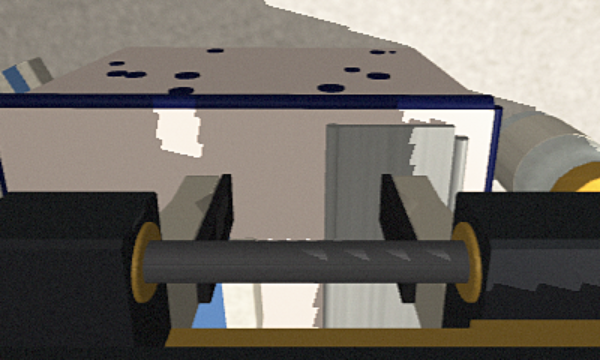

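View pics/s7.png

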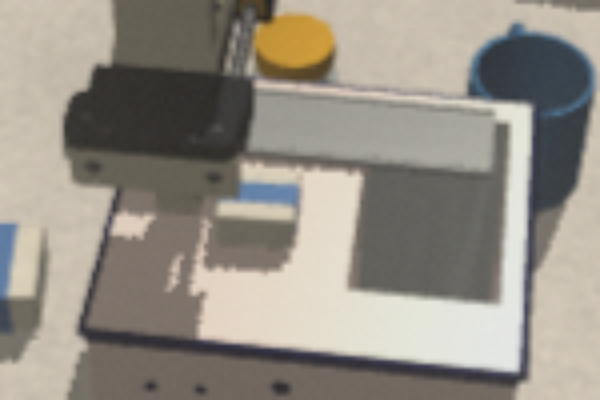

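Call:
{"name": "send_rows", "arguments": {"deltas": [{"dx": 2,"dy": 0,"dz": 0,"ax": 0,"ay": 0,"az": 0,"fingers": 0.63},{"dx": 0,"dy": 0,"dz": 0,"ax": 0,"ay": 0,"az": 0,"fingers": 0.63}]}}

```text
clock: 6.1
tool_pos: [0.4795, 0.0192, 0.1369]
orientation: [-142.7, 89.9, -39.1]
force: [-3.6, -4.9, 20.0]
opening: 0.0549
```

```bash
python3 look.py 8; python3 - <<'E'
from h import *
S=load("scene8.pkl")
for q in(.6,.7,.8,.87):
    a=.87-q
    g,_=goal((.085,.051-.044*np.cos(a)),.138+.044*np.sin(a),1); u,v=proj(S,g); print(q,round((u-240)*4),round((v-150)*4))
E
```

```text
t 6.1 tcp [0.4795 0.0192 0.1369] tin xy mm [-71.7  -0.8] F [-3.6 -4.9 20. ] open 0.0549
goal [0.479  0.0198 0.135 ] shift tool mm [1.9 0.3 0.8] rotvec/5deg [ 0.01 -0.02  0.01] joints [ 2.590e+01  6.600e+00 -3.050e+01  1.000e-01 -5.290e+01 -1.024e+02]
0.6 490 155
0.7 489 162
0.8 489 169
0.87 488 173
```

View pics/s8.png

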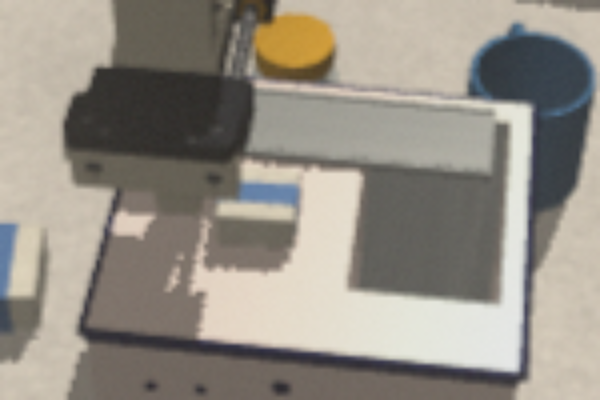

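The flap is at its stop: the wing edge is at crop (489,174), which matches 0.87 rad, and the force is 20 N. I'll ease off 1 mm and start pushing.

Call:
{"name": "send_rows", "arguments": {"deltas": [{"dx": -1,"dy": -4,"dz": 0,"ax": 0,"ay": 0,"az": 0,"fingers": 0.63},{"dx": 0,"dy": -5,"dz": 0,"ax": 0,"ay": 0,"az": 0,"fingers": 0.63},{"dx": 0,"dy": -5,"dz": 0,"ax": 0,"ay": 0,"az": 0,"fingers": 0.63},{"dx": 0,"dy": -5,"dz": 0,"ax": 0,"ay": 0,"az": 0,"fingers": 0.63},{"dx": 0,"dy": -5,"dz": 0,"ax": 0,"ay": 0,"az": 0,"fingers": 0.63}]}}

```text
clock: 6.82
tool_pos: [0.4959, 0.0221, 0.1366]
orientation: [101.8, 89.3, -154.7]
force: [-26.2, -7.3, 35.2]
opening: 0.0553
```

```bash
python3 look.py 9
```

```text
t 6.83 tcp [0.4959 0.0221 0.1366] tin xy mm [-55.1  -1.7] F [-26.2  -7.3  35.2] open 0.0553
goal [0.479  0.0198 0.135 ] shift tool mm [ 1.9 16.8  1.8] rotvec/5deg [ 0.01 -0.03 -0.15] joints [  25.3    8.7  -27.9    0.   -54.1 -101.7]
```

View pics/s9.png

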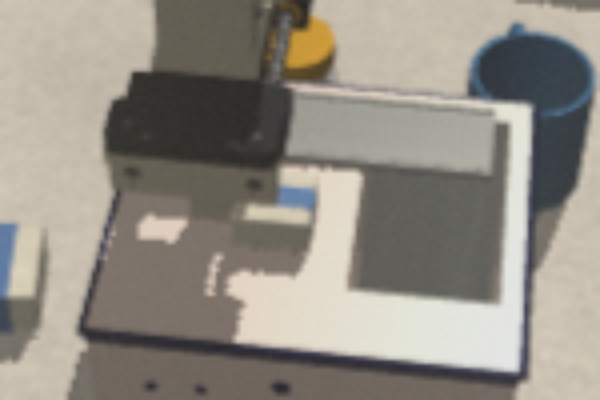

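View pics/w9.png

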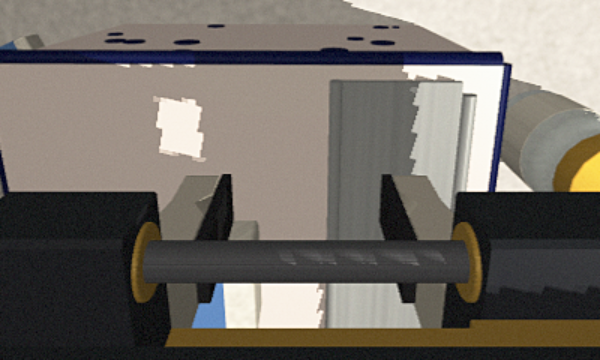

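Call:
{"name": "send_rows", "arguments": {"deltas": [{"dx": -2,"dy": 0,"dz": 0,"ax": 0,"ay": 0,"az": 0,"fingers": 0.63},{"dx": 0,"dy": 0,"dz": 0,"ax": 0,"ay": 0,"az": 0,"fingers": 0.63}]}}

```text
clock: 7.18
tool_pos: [0.5005, 0.0244, 0.138]
orientation: [100.6, 89.8, -155.9]
force: [-4.5, -2.5, 5.8]
opening: 0.0552
```

Call:
{"name": "send_rows", "arguments": {"deltas": [{"dx": 0,"dy": -5,"dz": 0,"ax": 0,"ay": 0,"az": 0,"fingers": 0.63},{"dx": 0,"dy": -5,"dz": 0,"ax": 0,"ay": 0,"az": 0,"fingers": 0.63},{"dx": 0,"dy": -5,"dz": 0,"ax": 0,"ay": 0,"az": 0,"fingers": 0.63},{"dx": 0,"dy": -5,"dz": 0,"ax": 0,"ay": 0,"az": 0,"fingers": 0.63}]}}

```text
clock: 7.68
tool_pos: [0.5199, 0.0294, 0.1376]
orientation: [94.5, 89.8, -162.0]
force: [-5.3, -0.5, 6.4]
opening: 0.0551
```

```bash
python3 look.py 10
```

```text
t 7.67 tcp [0.5199 0.0294 0.1376] tin xy mm [-30.1  -0.3] F [-5.3 -0.5  6.4] open 0.0551
goal [0.479  0.0198 0.135 ] shift tool mm [ 2.8 41.9  0.3] rotvec/5deg [-0.   -0.   -0.05] joints [  24.8   10.6  -25.4   -0.   -54.3 -101.3]
```

View pics/s10.png

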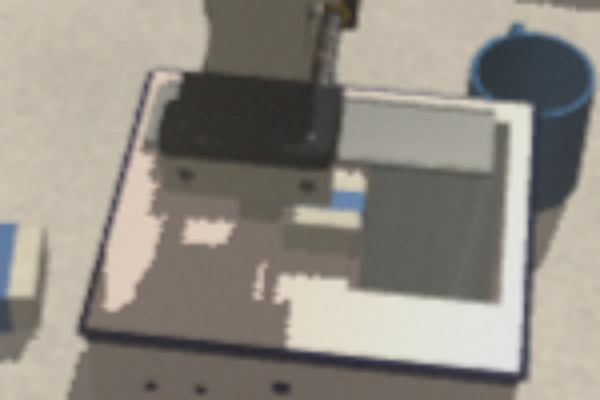

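View pics/w10.png

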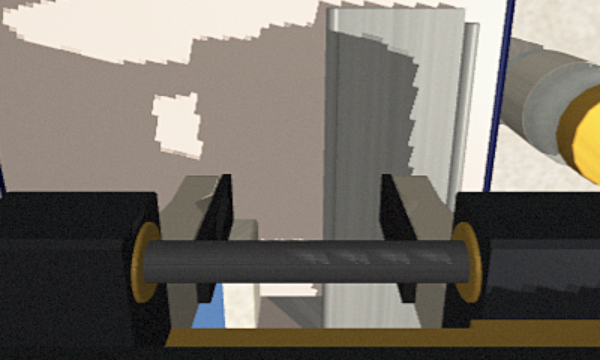

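Call:
{"name": "send_rows", "arguments": {"deltas": [{"dx": 0,"dy": -4,"dz": 0,"ax": 0,"ay": 0,"az": 0,"fingers": 0.63},{"dx": 0,"dy": -4,"dz": 0,"ax": 0,"ay": 0,"az": 0,"fingers": 0.63},{"dx": 0,"dy": -4,"dz": 0,"ax": 0,"ay": 0,"az": 0,"fingers": 0.63}]}}

```text
clock: 8.15
tool_pos: [0.5315, 0.0322, 0.1377]
orientation: [94.5, 89.8, -162.0]
force: [-5.3, -2.0, 6.5]
opening: 0.0553
```

```bash
python3 look.py 11
```

```text
t 8.15 tcp [0.5315 0.0322 0.1377] tin xy mm [-18.1  -0.2] F [-5.3 -2.   6.5] open 0.0553
goal [0.479  0.0198 0.135 ] shift tool mm [ 2.9 53.9  0.2] rotvec/5deg [-0.   -0.   -0.05] joints [  24.6   11.6  -23.9   -0.   -54.6 -101. ]
```

View pics/s11.png

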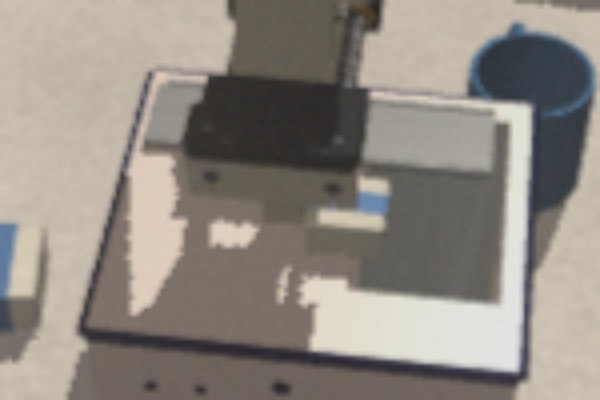

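Call:
{"name": "send_rows", "arguments": {"deltas": [{"dx": 0,"dy": -4,"dz": 0,"ax": 0,"ay": 0,"az": 0,"fingers": 0.63},{"dx": 0,"dy": -4,"dz": 0,"ax": 0,"ay": 0,"az": 0,"fingers": 0.63},{"dx": 0,"dy": -4,"dz": 0,"ax": 0,"ay": 0,"az": 0,"fingers": 0.63},{"dx": 0,"dy": -4,"dz": 0,"ax": 0,"ay": 0,"az": 0,"fingers": 0.63},{"dx": 0,"dy": -4,"dz": 0,"ax": 0,"ay": 0,"az": 0,"fingers": 0.63},{"dx": 0,"dy": -4,"dz": 0,"ax": 0,"ay": 0,"az": 0,"fingers": 0.63},{"dx": 0,"dy": -4,"dz": 0,"ax": 0,"ay": 0,"az": 0,"fingers": 0.63}]}}

```text
clock: 9.12
tool_pos: [0.5591, 0.0389, 0.1377]
orientation: [93.9, 89.8, -162.6]
force: [-5.1, -1.5, 5.9]
opening: 0.0555
```

```bash
python3 look.py 12
```

```text
t 9.12 tcp [0.5591 0.0389 0.1377] tin xy mm [10.3 -0.1] F [-5.1 -1.5  5.9] open 0.0555
goal [0.479  0.0198 0.135 ] shift tool mm [ 3.  82.3  0.1] rotvec/5deg [-0.   -0.   -0.04] joints [  24.    14.1  -20.6   -0.   -55.5 -100.5]
```

View pics/s12.png

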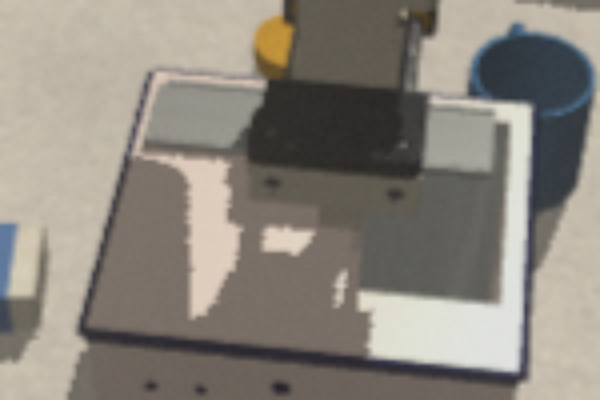

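View pics/w12.png

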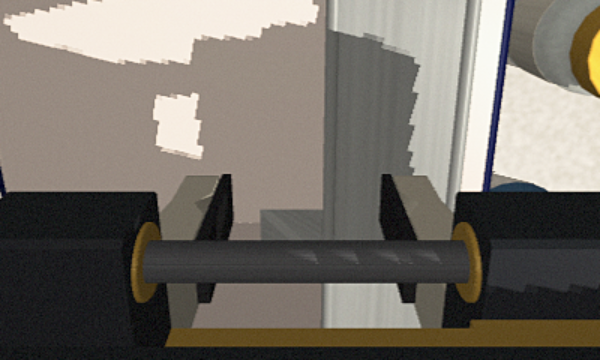

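Call:
{"name": "send_rows", "arguments": {"deltas": [{"dx": 0,"dy": -4,"dz": 0,"ax": 0,"ay": 0,"az": 0,"fingers": 0.63},{"dx": 0,"dy": -4,"dz": 0,"ax": 0,"ay": 0,"az": 0,"fingers": 0.63},{"dx": 0,"dy": 0,"dz": 0,"ax": 0,"ay": 0,"az": 0,"fingers": 0.63},{"dx": 0,"dy": 0,"dz": 0,"ax": 0,"ay": 0,"az": 0,"fingers": 0.63},{"dx": 0,"dy": 0,"dz": 0,"ax": 0,"ay": 0,"az": 0,"fingers": 0.63}]}}

```text
clock: 9.85
tool_pos: [0.5673, 0.0409, 0.138]
orientation: [96.8, 89.9, -159.7]
force: [-3.6, -0.9, 6.5]
opening: 0.0549
```

```bash
python3 look.py 13; python3 - <<'E'
from h import *
s=load("scene13.pkl")["image"][180:235,315:375].astype(float)*2.5
cv2.imwrite("pics/s13c.png",cv2.resize(np.clip(s,0,255).astype(np.uint8),None,fx=9,fy=9,interpolation=cv2.INTER_CUBIC))
E
```

```text
t 9.85 tcp [0.5673 0.0409 0.138 ] tin xy mm [18.7 -0.2] F [-3.6 -0.9  6.5] open 0.0549
goal [0.479  0.0198 0.135 ] shift tool mm [ 3.2 90.7  0.2] rotvec/5deg [ 0.   -0.   -0.03] joints [  23.8   14.8  -19.6   -0.   -55.7 -100.3]
```

View pics/s13c.png

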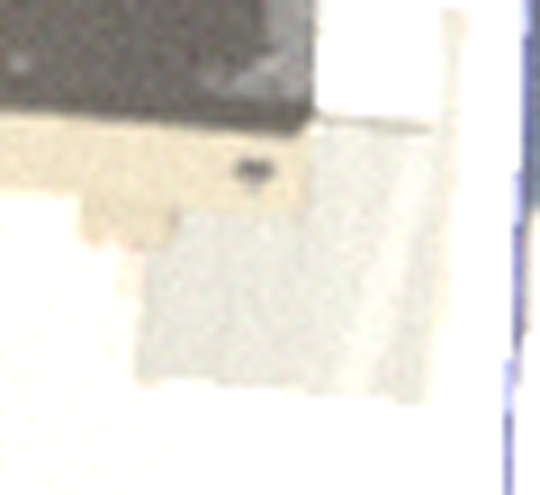

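The portion has gone from both the lid and the visible flap surface. I'll raise straight up so the flap can close.

Call:
{"name": "send_rows", "arguments": {"deltas": [{"dx": -8,"dy": 0,"dz": 0,"ax": 0,"ay": 0,"az": 0,"fingers": 0.63},{"dx": -8,"dy": 0,"dz": 0,"ax": 0,"ay": 0,"az": 0,"fingers": 0.63},{"dx": -8,"dy": 0,"dz": 0,"ax": 0,"ay": 0,"az": 0,"fingers": 0.63},{"dx": -12,"dy": 0,"dz": 0,"ax": 0,"ay": 0,"az": 0,"fingers": 0.63},{"dx": -20,"dy": 0,"dz": 0,"ax": 0,"ay": 0,"az": 0,"fingers": 0.63},{"dx": -30,"dy": 0,"dz": 0,"ax": 0,"ay": 0,"az": 0,"fingers": 0.63},{"dx": -30,"dy": 0,"dz": 0,"ax": 0,"ay": 0,"az": 0,"fingers": 0.63},{"dx": 0,"dy": 40,"dz": 0,"ax": 0,"ay": 0,"az": 0,"fingers": 0.63},{"dx": 0,"dy": 40,"dz": 0,"ax": 0,"ay": 0,"az": 0,"fingers": 0.63},{"dx": 0,"dy": 0,"dz": 0,"ax": 0,"ay": 0,"az": 0,"fingers": 0.63},{"dx": 0,"dy": 0,"dz": 0,"ax": 0,"ay": 0,"az": 0,"fingers": 0.63}]}}

```text
clock: 11.32
tool_pos: [0.491, 0.0226, 0.2549]
orientation: [-95.2, 89.9, 8.3]
force: [-0.1, 0.5, 0.4]
opening: 0.0551
```

```bash
python3 look.py 14; python3 - <<'E'
from h import *
from plant import ctrl
S=load("scene14.pkl"); cv2.imwrite("pics/scene14.png",S["image"])
s=ctrl.snapshot("top"); cv2.imwrite("pics/top14.png",s["image"])
for q in(0,.08,.2):
    a=.87-q; g,_=goal((.085,.051-.044*np.cos(a)),.138+.044*np.sin(a),1); u,v=proj(S,g); print(q,round((u-240)*4),round((v-150)*4))
E
```

```text
t 11.32 tcp [0.491  0.0226 0.2549] tin xy mm [-59.7  -0.1] F [-0.1  0.5  0.4] open 0.0551
goal [0.479  0.0198 0.135 ] shift tool mm [1.199e+02 1.250e+01 1.000e-01] rotvec/5deg [ 0.   -0.    0.02] joints [  25.6    1.8  -19.     0.   -69.1 -102.1]
0 495 106
0.08 495 113
0.2 494 123
```

View pics/scene14.png

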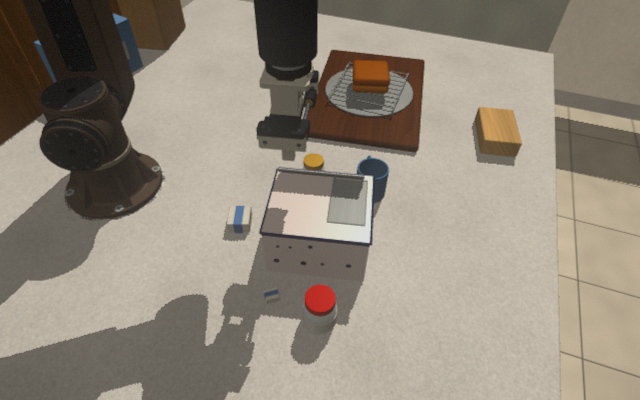

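View pics/s14.png

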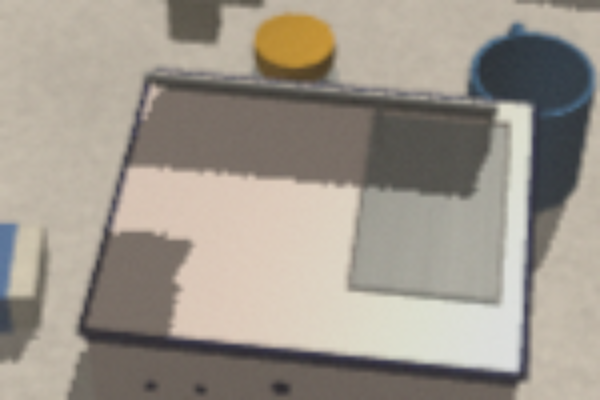

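View pics/top14.png

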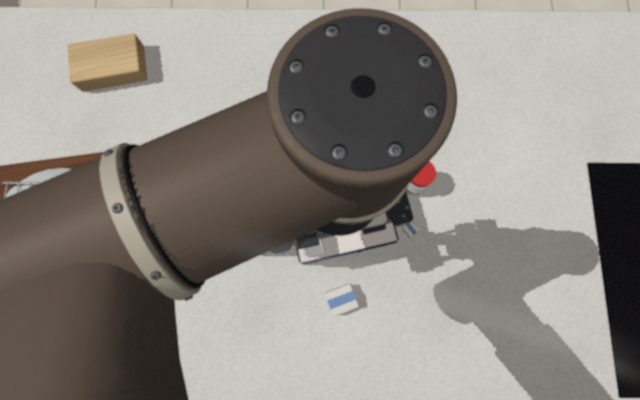

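```bash
python3 - <<'E'
from h import *
a=load("scene0.pkl")["image"];b=load("scene14.pkl")["image"]
for n,(x0,y0,x1,y1) in {"jam":(300,285,342,332),"honey":(300,152,328,170),"mug":(357,155,392,200),"flap":(330,178,372,225)}.items():
    print(n,cv2.phaseCorrelate(*[cv2.cvtColor(i[y0:y1,x0:x1],cv2.COLOR_BGR2GRAY).astype(np.float64) for i in(a,b)]))
state()
from plant import ctrl
print(ctrl.close_job())
state()
E
```

```text
jam ((0.5273030721847718, -0.029630004917699182), 1.0126245059735959)
honey ((0.0809294350423162, -0.07105118089958218), 0.9889073326690276)
mug ((-0.058035689046018746, 0.5227847785016415), 0.9989292327068168)
flap ((0.5610167726148241, 0.01568304758886896), 0.9944523589158886)
t 11.47 tcp [0.4912 0.0228 0.254 ] tin xy mm [-59.5   0. ] F [-0.2 -1.6  0. ] open 0.0553
the job is handed in; nothing more can be done
None
the job is handed in; nothing more can be done
```

The butter portion is in the tin and the flap has shut by itself. I handed the job in at about 11.5 s of the 38 s allowed; no verdict is reported.

**What I did:** One finger pressed the wing down to its stop while the portion still lay on the solid lid. With the wing held down, the other finger pushed the portion over the edge and it dropped in. I then lifted straight up so the flap could close.

**Last checks:**
- **Portion:** It is no longer on the lid, and was not on the flap surface I could see while it was open. I did not see it inside the tin, so its resting place is inferred from that.
- **Flap:** It looks as it did at the start, with the wing edge where the shut position should appear.
- **Jars and mug:** They shifted by no more than about 0.5 px in the scene view, so they did not move.
- **Robot:** It is clear of everything, with close to zero force.

**What disagreed or went wrong:**
- **Fingertip height:** The pictures and the point of contact both put the fingertips about 30 mm higher than the stated 25 mm ahead of the TCP. I used contact force and pictures for height instead.
- **Force peak:** At the start of the push the wrist force rose to about 35 N down and 26 N sideways, from friction on the wing. I eased off 2 mm, and the rest of the push ran at about 6 N down.
- **Refused calls:** The first two move calls were refused because every field has to be given. Nothing moved.

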